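# Bank the tea stove and put the ash scoop away

### The arm

A 6-joint arm with a two-finger parallel gripper is mounted at the origin on the work surface. World frame = base frame: x ahead of the robot, y to its left, z up, the work surface at z = 0. Lengths are in m, angles in rad, forces in N, time in s.
With the tool pointing down it reaches from about 0.3 to 0.775 m from the base axis. Payload 14.6 kg.
Tool frame: the origin (TCP) lies at the very end of the fingers, on their centre line; the grasp point (between the pads) lies 19 mm behind it; z points along the fingers, y is the line along which they close (so a half turn about z gives the same grasp; the last joint's range is limited). The gripper opens to 94 mm and grips with 3 to 60 N. Pads are 16 mm wide; open, the fingers measure 119 mm over their backs; the gripper's body (75 mm by 177 mm) begins 78 mm behind the grasp point.
Start: joints at [1.223, 0.3, 1.521, -0, 1.321, -0.067], TCP at [0.152, 0.528, 0.205] pointing down, gripper open.
Joint ranges: [-3.03, 3.03], [-0.79, 2.21], [0.23, 2.52], [-1.04, 4.18], [0, 3.07], [-2.55, 2.55]. Speed limits (rad/s): [2.22, 2.22, 2.57, 3.14, 3.14, 3.14].

### API

Orientations are given as [roll, pitch, yaw] about the fixed x, y, z axes, in that order (R = Rz(yaw) Ry(pitch) Rx(roll)).
In Python, from station import ctrl gives the robot as it stands.
- The arm moves only by the tool move_arm, never from a script. Its argument "increments" is a list of rows, each a list of 7 numbers: the opening, from 0 (shut) to 1 (fully open), then the shift along the tool's x, y, z in units of 50 mm (1.0 is 50 mm), then the turn, a rotation vector about the tool's x, y, z in rad. In form: [[claw, tx, ty, tz, rx, ry, rz], ...]. A call has 1 to 20 rows; each row shifts and turns the commanded pose from where the row before left it, along the tool's axes as they then stand; what a row does not reach is not made up. A row lasts 1/10 s, in which the tool goes at most 50 mm and 8.59 degrees, less where a joint would pass 70% of its speed; a pose out of reach is approached as far as the arm can. A call is refused whole if a number of a shift passes 1 or a number of a turn 0.15, either way. A call with a gripper value outside its range is refused whole. The fingers move at their own pace and stop on an object; "force" is the grip in N (left out, the last holds). Time passes only in rows, so rows that do not move let the fingers close. It gives the time, the measured TCP pose, the force, the opening and the grip force at its end, in the units of the state.
- ctrl.get_obs(): the state, without advancing time (a new reading comes with each control period).
- ctrl.camera(name): name is "scene" or "top" or "wrist"; returns a dict with "color" (384x512x3 uint8, blue, green, red), "K" (3x3 intrinsics, pixels), "pose" (4x4, takes a point from camera to world coordinates); the wrist camera has in their place "tool_from_camera" (4x4, takes a point from camera to tool coordinates, whose origin is the TCP and whose axes are the flange's). Camera axes: x right, y down, z forward; pixel columns grow to the right and rows downward; lengths in m; the calibration is good to about 2 mm. A picture is of the moment at which its call begins: read the wrist's pose just before it. There is no depth.
- ctrl.hand_in(): hands the job in; it is judged then, once.
Trained networks look in a picture, given as the dict that the camera call returned (one of the last four; its "shot" number tells which), for a name from the list of things; names that differ only in an ending like _2 or _b are one class to them, and where a whole thing is asked for, a point or a joint stands for the part that bears it (a point fixed in the world has none). Each returns a list of dicts, best first, with "conf" (0 to 1); they miss things now and then, are a little off and sometimes report something else, mostly with a low value. They report only what shows in the picture. A call takes as long as a camera call. They do not tell look-alikes from the thing itself.
- ctrl.cut_out(name, picture): "mask" (384x512 bool, what is visible of it) and "centre" ([row, column] in pixels, amid what is visible of it).
The state is a dict: "time_s": time; "qpos": joint angles; "joint_vel": joint speeds; "tau": joint torques, N m; "ee_pos": TCP position; "eef_rot": TCP orientation; "force": force on the tool from outside, world axes, zero at the start; "moment": the same for the moment, N m; "grip_width": finger opening in m; "grip_force": force on a finger pad.
Only numpy, scipy, OpenCV 4.12 (cv2) and the standard library are available. Lean on these libraries where they do the work, as an engineer would, in place of code of your own. Each camera call takes 0.05 s, during which the arm holds its last target. There are 200 camera calls.

### The job

Tea is ready, so bank the little charcoal stove: turn its blower knob until the white pointer line clicks in at the red marker, and lay the ash scoop flat in its fitted place in the wooden tool tray, blade in the wide part and handle in the narrow channel. Either job may come first; leave the kettle, mug and lighter where they are.

Things in the scene. Friction and masses are not known exactly. Their poses are not given: they have to be found in the camera images.
- stove: grey table-top charcoal stove, fixed, box 220 mm (x) by 300 mm (y), flat deck 85 mm above the table. Origin: centre of its underside. A round fire bowl with grate (top 115 mm above the table, radius 88 mm) at x, y = (0, +58) mm carries the kettle; the knob stands upright on the deck at (-10, -95) mm. Position and yaw vary
- knob (a joint): angle of the grey selector knob, rad, about its upright axis, growing counter-clockwise seen from above; 0: pointer along the stove's +x. Clicks every 0.524 rad (30 degrees) from -1.57 to 1.57, end stops at +-1.65; starts at the 0 click, which has no marker. Leaving a click takes about 0.06 N m; let go within 10 degrees of a click it springs into it by itself
- knob_grip (a point): on the knob's axis, 23 mm above the deck, mid height of its grip bar (46 mm long, 14 mm wide, flat sides, from 9 to 33 mm above the deck), which stands on a round skirt of radius 25 mm, 9 mm high. The bar's long direction is the pointer direction; the end with the white line is the pointer
- knob_aim (a point): turns with the knob: the point 44 mm from the knob's axis that the white pointer line points at, 3 mm above the deck, on the circle of marker centres. From knob_grip to knob_aim is the pointer direction, also the long direction of the grip bar
- mark_red: red round marker, 15 mm across, 3 mm high, on the deck 44 mm from the knob's axis at one of the clicks -60, -30, +30 or +60 degrees from the start pointer direction (which one varies). Origin: its underside centre
- mark_yellow: yellow marker, same shape, at another of these four clicks
- mark_blue: blue marker, same shape, at another of these four clicks
- mark_white: white marker, same shape, at another of these four clicks
- scoop: loose ash scoop, 130 to 210 g, lying flat. Origin on the underside, below the grip point. Steel pan x 35 to 115 mm, 70 mm wide, side walls 22 mm, rear wall (x = 35) 29 mm high, open at +x. Black handle bar 16 mm wide, x -80 to 35, 13 to 29 mm above the underside, with a foot (x -80 to -68) down to the underside. Centre of mass 32 mm to +x of the origin
- scoop_grip (a point): middle of the handle bar at x = 0 of the scoop, 21 mm above its underside: where to grip it, across the 16 mm width
- scoop_blade (a point): underside of the pan, its middle (75 mm to +x of the scoop's origin)
- scoop_tail (a point): underside of the foot at the handle's end (74 mm to -x of the scoop's origin)
- tray: fixed wooden tool tray, x -91 to 126 mm, y -71 to 67, origin on the table. Floor 5 mm, wall tops 17 mm above the table. Scoop place centred on y = +20: wide part x 30 to 120, 82 mm wide, for the pan; channel x -85 to 30, 26 mm wide, for the handle (about 5 mm play). The narrow place along y = -46 holds the lighter. x, y, yaw vary
- tray_grip (a point): where scoop_grip is when the scoop is properly in its place (21 mm above the tray floor); the point's axes are the tray's: the scoop's x axis must point along the tray's x
- tray_blade (a point): point on the tray floor where scoop_blade belongs
- tray_tail (a point): point on the tray floor where scoop_tail belongs
- kettle: aluminium kettle with bail handle, loose on the stove's grate, 136 mm across, spout to +x, top of the handle 163 mm above its underside (about 280 mm above the table). Origin: centre of its underside
- lighter: green lighter with a red press button, lying in its place in the tray, 76 by 24 by 14 mm high. Origin: underside, about its middle
- mug: white enamel mug, 80 mm across, 85 mm high, handle at its +y. Origin: centre of its underside
There are look-alikes about, which are no part of the job. Of the things that look like the scoop, the largest one is meant.

How it is judged:
By the outcome, as a careful person would: the job done as asked, in the order asked, and still so for the second after the job is handed in, with the robot touching nothing.
It also fails if it takes over 45 s, if anything falls off the work surface, if the arm or the gripper's body presses on something with over 40 N, if the wrist force passes 120 N, or if a joint passes its speed limit or range.

## Working session

There is one attempt and no reset: what is moved stays moved. The work goes in short steps, Python scripts to look and compute and a tool call to move; the robot and the scene stay as the last step left them, time stands still between calls to the robot, and variables do not carry over. Pictures are saved under pics/ and viewed, at most 10 in all, crops included, and the job is handed in when it is done.

Besides the shell and the picture viewer there is one more tool, called after "Call:" by a JSON object that holds its "fn" and its "kwargs", one argument or row to a line. move_arm: Moves the arm, as the interface text tells. Its arguments: {"type":"object","properties":{"increments":{"type":"array","items":{"type":"array","items":{"type":"number"}}},"force":{"type":"number"}},"required":["increments"]}

```bash
mkdir -p pics; ls; cat > h.py <<'E'
import numpy as np, cv2
from scipy.spatial.transform import Rotation as R
from station import ctrl
def toolpose(o=None):
    o=o or ctrl.get_obs(); T=np.eye(4); T[:3,:3]=R.from_euler('xyz',o['eef_rot']).as_matrix(); T[:3,3]=o['ee_pos']; return T
def shot(name):
    T=toolpose(); p=ctrl.camera(name)
    if name=='wrist': p['pose']=T@p['tool_from_camera']
    return p
def px2w(p,rc,z):
    d=p['pose'][:3,:3]@np.linalg.inv(p['K'])@np.array([rc[1],rc[0],1.]); o=p['pose'][:3,3]
    return o+d*(z-o[2])/d[2]
def w2px(p,X):
    c=np.linalg.inv(p['pose'])@np.append(X,1); u=p['K']@c[:3]; return u[1]/u[2],u[0]/u[2]
E
python3 - <<'E'
from h import *
ims=[]
for c in ['top','scene']:
    p=shot(c); ims.append(p['color'])
    print(c,np.round(p['pose'],3).tolist(),np.round(p['K'],0).tolist())
    cv2.imwrite(f'pics/{c}0.png',cv2.resize(p['color'],(800,600)))
    for n,z in [('stove',.085),('knob_grip',.118),('mark_red',.088),('mark_yellow',.088),('mark_blue',.088),('mark_white',.088),('scoop',.02),('tray',.017),('kettle',.2),('mug',.085),('lighter',.019)]:
        for d in ctrl.cut_out(n,p)[:3]:
            print(c,n,round(d['conf'],2),np.round(d['centre']),d['mask'].sum(),np.round(px2w(p,d['centre'],z),3))
E
```

```text
pics
top [[-0.08, -0.965, 0.248, 0.286], [-0.997, 0.077, -0.019, -0.046], [-0.001, -0.249, -0.968, 1.063], [0.0, 0.0, 0.0, 1.0]] [[363.0, 0.0, 253.0], [0.0, 363.0, 187.0], [0.0, 0.0, 1.0]]
top stove 0.73 [201. 155.] 6357 [0.519 0.209 0.085]
top stove 0.38 [195. 251.] 899 [ 0.516 -0.056  0.085]
top knob_grip 0.73 [188. 168.] 274 [0.544 0.164 0.118]
top mark_yellow 0.49 [193. 380.] 214 [ 0.492 -0.413  0.088]
top mark_white 0.55 [204. 363.] 3320 [ 0.466 -0.361  0.088]
top scoop 0.92 [268. 303.] 511 [ 0.311 -0.187  0.02 ]
top scoop 0.78 [135. 321.] 419 [ 0.703 -0.286  0.02 ]
top scoop 0.57 [187. 168.] 273 [0.575 0.186 0.02 ]
top tray 0.88 [208. 367.] 3374 [ 0.465 -0.394  0.017]
top kettle 0.97 [190. 103.] 2778 [0.531 0.306 0.2  ]
top kettle 0.29 [201. 364.] 3346 [ 0.452 -0.329  0.2  ]
top mug 0.55 [141. 266.] 938 [ 0.672 -0.113  0.085]
top mug 0.22 [195. 250.] 815 [ 0.515 -0.055  0.085]
top lighter 0.67 [196. 380.] 182 [ 0.497 -0.436  0.019]
scene [[-0.117, 0.856, -0.504, 1.013], [0.993, 0.103, -0.056, 0.001], [0.004, -0.507, -0.862, 0.925], [0.0, 0.0, 0.0, 1.0]] [[408.0, 0.0, 262.0], [0.0, 408.0, 189.0], [0.0, 0.0, 1.0]]
scene stove 0.93 [232. 378.] 9495 [0.601 0.217 0.085]
scene knob_grip 0.95 [206. 358.] 347 [0.559 0.167 0.118]
scene mark_white 0.3 [207. 258.] 1286 [ 0.572 -0.058  0.088]
scene scoop 0.98 [136. 225.] 494 [ 0.325 -0.182  0.02 ]
scene scoop 0.96 [213. 261.] 1215 [ 0.552 -0.054  0.02 ]
scene scoop 0.88 [267. 159.] 806 [ 0.72 -0.27  0.02]
scene tray 0.59 [179. 139.] 3801 [ 0.489 -0.383  0.017]
scene kettle 0.76 [196. 436.] 3976 [0.562 0.309 0.2  ]
scene mug 0.88 [260. 227.] 1538 [ 0.708 -0.109  0.085]
scene lighter 0.75 [185. 117.] 239 [ 0.515 -0.433  0.019]
```

View pics/top0.png

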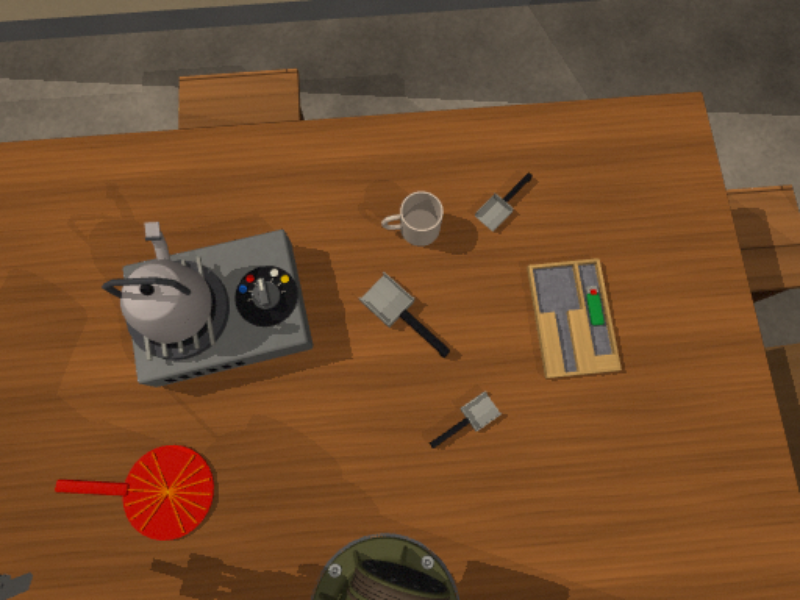

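View pics/scene0.png

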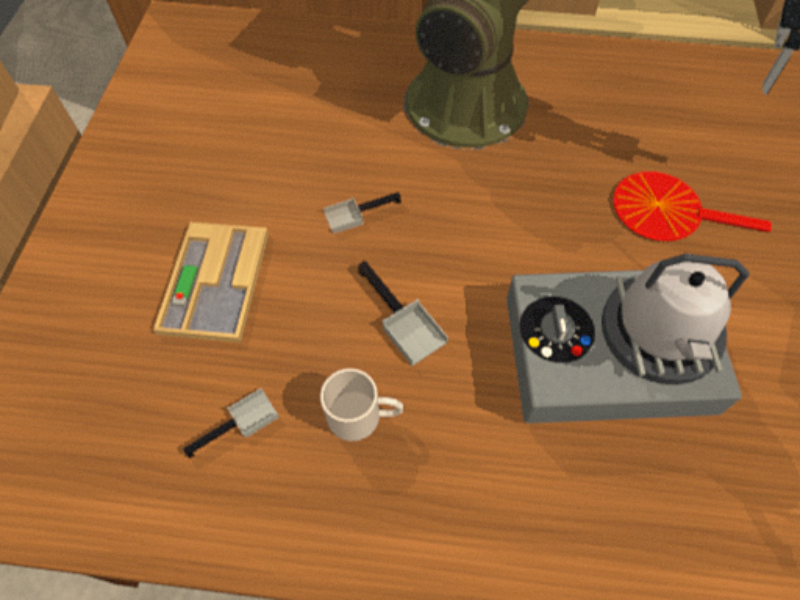

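The top view shows the large scoop with its pan at about (388,298) and its handle end at (446,352). The knob is at (266,292) with its pointer up. Red (250,279) is next to it counter-clockwise, so it is probably +30°, with blue at +60, white at -30 and yellow at -60. The scene view agrees. I'll go above the knob for a close look.

```bash
cat >> h.py <<'E'
def plan(pos,yaw=None,state=None):
    """yaw: world direction angle of the tool y axis (mod pi); tool kept pointing down. Prints turn then shift in turned tool axes (units)"""
    o=ctrl.get_obs(); T=toolpose(o); Rt=T[:3,:3]
    if yaw is not None:
        cand=[]
        for k in (0,1):
            y=np.array([np.cos(yaw+k*np.pi),np.sin(yaw+k*np.pi),0]); z=np.array([0,0,-1.]); M=np.c_[np.cross(y,z),y,z]
            rv=R.from_matrix(Rt.T@M).as_rotvec(); cand.append((rv,M,o['qpos'][5]))
        for rv,M,q in cand: print('rv',np.round(rv,3),'shift',np.round(M.T@(np.array(pos)-T[:3,3])/.05,2),'q6',round(q,2))
    print('noturn shift',np.round(Rt.T@(np.array(pos)-T[:3,3])/.05,2))
E
python3 - <<'E'
from h import *
o=ctrl.get_obs();print(o['ee_pos'],o['eef_rot']); print(toolpose().round(3).tolist())
plan([.25,.2,.34]); plan([.47,.16,.34]); plan([.47,.16,.34],0)
p=shot('wrist');print(p['tool_from_camera'].round(3).tolist(),p['K'].round().tolist())
E
```

```text
[0.15242992 0.52844906 0.20546061] [3.14155995e+00 1.30607031e-05 2.86078218e+00]
[[-0.961, 0.277, 0.0, 0.152], [0.277, 0.961, 0.0, 0.528], [-0.0, 0.0, -1.0, 0.205], [0.0, 0.0, 0.0, 1.0]]
noturn shift [-3.7  -5.77 -2.69]
noturn shift [-8.14 -5.32 -2.69]
rv [ 0.   -0.    1.29] shift [-7.37  6.35 -2.69] q6 -0.07
rv [ 0.     0.    -1.852] shift [ 7.37 -6.35 -2.69] q6 -0.07
noturn shift [-8.14 -5.32 -2.69]
[[-0.001, -0.964, -0.268, 0.077], [1.0, -0.002, 0.001, 0.0], [-0.002, -0.268, 0.964, -0.179], [0.0, 0.0, 0.0, 1.0]] [[265.0, 0.0, 251.0], [0.0, 265.0, 186.0], [0.0, 0.0, 1.0]]
```

Call:
{"fn": "move_arm", "kwargs": {
  "increments": [
    [0.7,-0.46,-0.72,-0.34,0,0,0],
    [0.7,-0.46,-0.72,-0.34,0,0,0],
    [0.7,-0.46,-0.72,-0.34,0,0,0],
    [0.7,-0.46,-0.72,-0.34,0,0,0],
    [0.7,-0.46,-0.72,-0.34,0,0,0],
    [0.7,-0.46,-0.72,-0.34,0,0,0],
    [0.7,-0.46,-0.72,-0.34,0,0,0],
    [0.7,-0.46,-0.72,-0.34,0,0,0],
    [0.7,0,0,0,0,0,0.145],
    [0.7,0,0,0,0,0,0.145],
    [0.7,0,0,0,0,0,0.145],
    [0.7,0,0,0,0,0,0.145],
    [0.7,0,0,0,0,0,0.145],
    [0.7,0,0,0,0,0,0.145],
    [0.7,0,0,0,0,0,0.145],
    [0.7,0,0,0,0,0,0.145],
    [0.7,0,0,0,0,0,0.13]
  ]
}}

```text
time_s: 2.95
ee_pos: [0.2493, 0.2007, 0.3415]
eef_rot: [3.141, -0.0, 1.565]
force: [-0.2, -0.6, -0.1]
grip_width: 0.0659
grip_force: 0.0
```

Call:
{"fn": "move_arm", "kwargs": {
  "increments": [
    [0.7,-0.1,0.7,0,0,0,0],
    [0.7,-0.1,0.8,0,0,0,0],
    [0.7,-0.1,0.8,0,0,0,0],
    [0.7,-0.1,0.8,0,0,0,0],
    [0.7,-0.1,0.8,0,0,0,0],
    [0.7,-0.1,0.8,0,0,0,0],
    [0.7,-0.1,0.8,0,0,0,0],
    [0.7,0,0.4,0,0,0,0],
    [0.7,0,0,0,0,0,0]
  ]
}}

```text
time_s: 3.85
ee_pos: [0.546, 0.1652, 0.3399]
eef_rot: [-3.14, 0.001, 1.57]
force: [-0.6, 0.5, -0.3]
grip_width: 0.0658
grip_force: 0.0
```

```bash
python3 - <<'E'
from h import *
o=ctrl.get_obs();print(o['time_s'],o['ee_pos'],o['eef_rot'],o['qpos'])
p=shot('wrist'); cv2.imwrite('pics/w1.png',cv2.resize(p['color'],(800,600)))
for n,z in [('knob_grip',.115),('mark_red',.088),('mark_yellow',.088),('mark_blue',.088),('mark_white',.088),('stove',.085)]:
    for d in ctrl.cut_out(n,p)[:2]:
        print(n,round(d['conf'],2),np.round(d['centre']),d['mask'].sum(),np.round(px2w(p,d['centre'],z),4))
E
```

```text
3.85 [0.54601749 0.16521587 0.33991938] [-3.13951862e+00  6.13598896e-04  1.56952786e+00] [ 2.29681350e-01  2.88875984e-01  1.22921701e+00 -1.22739470e-04
  1.62565908e+00  2.30943855e-01]
knob_grip 0.71 [160. 254.] 696 [0.5505 0.1744 0.115 ]
mark_yellow 0.61 [177. 270.] 41 [0.5781 0.1405 0.088 ]
mark_blue 0.64 [137. 266.] 50 [0.5699 0.2062 0.088 ]
stove 0.58 [128. 256.] 16599 [0.5535 0.2197 0.085 ]
stove 0.5 [162. 255.] 747 [0.5523 0.1645 0.085 ]
```

View pics/w1.png

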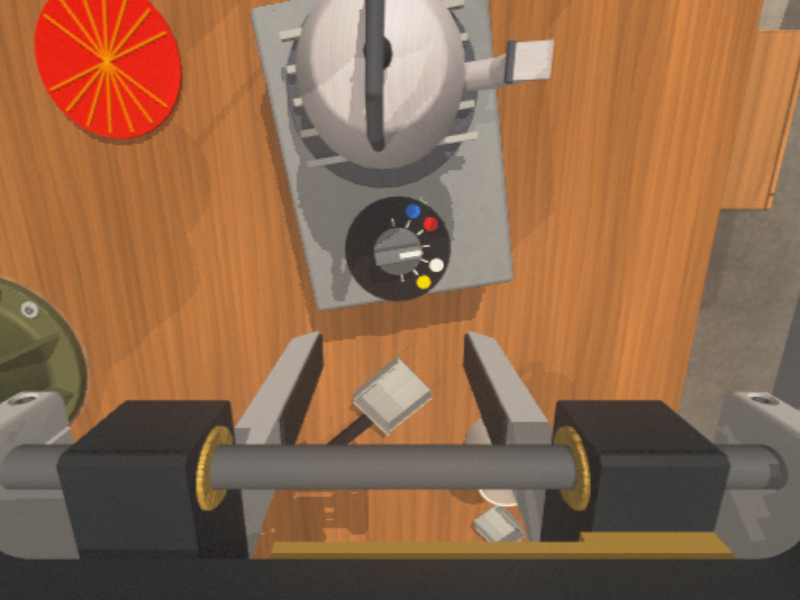

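The wrist view shows blue (413,211), red (430,224), white (437,265), yellow (424,282) and the knob centre near (398,250). Red is one click counter-clockwise of the pointer. I'll fit the knob centre and pointer angle from the four markers.

```bash
python3 - <<'E'
from h import *
from scipy.optimize import least_squares
p=shot('wrist'); g=.64
P=np.array([px2w(p,[r*g,c*g],.088)[:2] for c,r in [(413,211),(430,224),(437,265),(424,282)]])
A=np.radians([60,30,-30,-60])
f=lambda v:(np.c_[v[0]+.044*np.cos(v[2]+A),v[1]+.044*np.sin(v[2]+A)]-P).ravel()
s=least_squares(f,[.55,.17,0]); print(s.x,np.round(f(s.x)*1000,1))
for d in [(375,254),(400,250),(421,252)]: print(px2w(p,[d[1]*g,d[0]*g],.118))
x,y,a=s.x
plan([x,y,.200],a); plan([x,y,.098],a)
E
```

```text
[0.55042059 0.16863797 0.17407303] [-0.3 -0.3  0.5 -0.  -0.3  0.1  0.1  0.2]
[0.52733575 0.1708511  0.118     ]
[0.55198602 0.17481699 0.118     ]
[0.57268751 0.17281131 0.118     ]
rv [ 0.001 -0.    -0.174] shift [0.03 0.14 2.84] q6 0.23
rv [-0.000e+00 -1.000e-03  2.968e+00] shift [-0.03 -0.14  2.84] q6 0.23
noturn shift [0.05 0.13 2.84]
rv [ 0.001 -0.    -0.174] shift [0.03 0.14 4.88] q6 0.23
rv [-0.000e+00 -1.000e-03  2.968e+00] shift [-0.03 -0.14  4.88] q6 0.23
noturn shift [0.05 0.13 4.88]
```

Call:
{"fn": "move_arm", "kwargs": {
  "increments": [
    [0.7,0.02,0.07,0,0,0,-0.087],
    [0.7,0.01,0.07,0,0,0,-0.087],
    [0.7,0,0,0,0,0.15,0],
    [0.7,-0.09,0,0.6,0,0,0],
    [0.7,-0.09,0,0.6,0,0,0],
    [0.7,-0.09,0,0.6,0,0,0],
    [0.7,-0.09,0,0.6,0,0,0],
    [0.7,-0.09,0,0.6,0,0,0],
    [0.7,-0.09,0,0.6,0,0,0],
    [0.7,-0.09,0,0.6,0,0,0],
    [0.7,0,0,0,0,0,0]
  ]
}}

```text
time_s: 5.35
ee_pos: [0.5494, 0.1675, 0.1258]
eef_rot: [-3.136, -0.15, 1.744]
force: [-0.0, -0.0, -0.0]
grip_width: 0.0659
grip_force: 0.0
```

```bash
python3 - <<'E'
from h import *
p=shot('wrist'); cv2.imwrite('pics/w2.png',cv2.resize(p['color'],(800,600)))
E
```

```text
(no output)
```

View pics/w2.png

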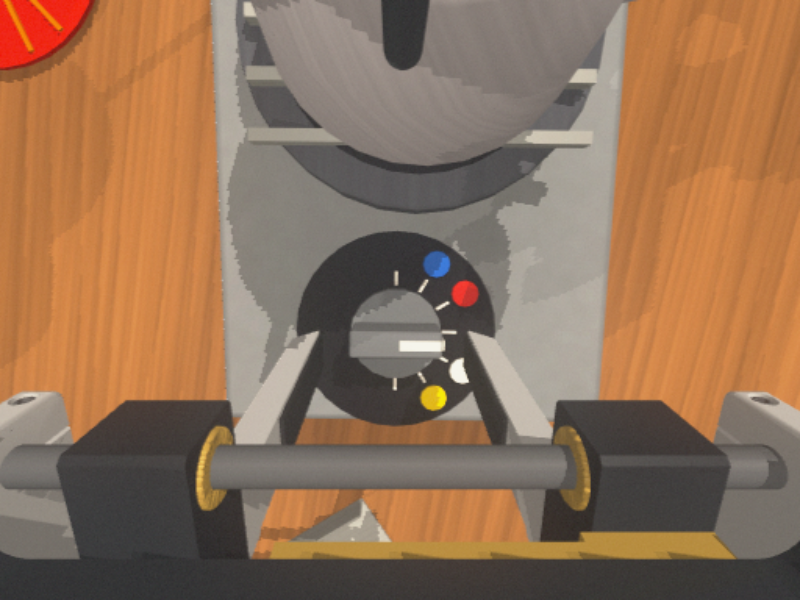

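The bar lines up with the closing line and the fingers straddle it. I'll go down and grip.

Call:
{"fn": "move_arm", "kwargs": {
  "increments": [
    [0.7,-0.04,0,0.27,0,0,0],
    [0.7,-0.04,0,0.26,0,0,0],
    [0.2,0,0,0,0,0,0],
    [0.2,0,0,0,0,0,0],
    [0.2,0,0,0,0,0,0],
    [0.2,0,0,0,0,0,0],
    [0.2,0,0,0,0,0,0]
  ],
  "force": 30
}}

```text
time_s: 6.1
ee_pos: [0.5506, 0.1676, 0.1028]
eef_rot: [-3.14, -0.15, 1.745]
force: [-8.6, -3.1, 4.3]
grip_width: 0.0455
grip_force: 30.0
```

Call:
{"fn": "move_arm", "kwargs": {
  "increments": [
    [0.2,0,0,0,0.02,0,-0.13],
    [0.2,0,0,0,0.02,0,-0.13],
    [0.2,0,0,0,0.02,0,-0.13],
    [0.2,0,0,0,0.02,0,-0.13],
    [0.2,0,0,0,0,0,0],
    [0.2,0,0,0,0,0,0]
  ]
}}

```text
time_s: 6.7
ee_pos: [0.5508, 0.1678, 0.1029]
eef_rot: [-3.139, -0.151, 2.271]
force: [-6.5, -1.4, 2.8]
grip_width: 0.0459
grip_force: 30.0
```

```bash
python3 - <<'E'
from h import *
o=ctrl.get_obs();print(o['ee_pos'],o['eef_rot'],o['moment'],o['grip_force'])
p=shot('wrist'); cv2.imwrite('pics/w3.png',p['color'][100:270,150:350].repeat(3,0).repeat(3,1))
E
```

```text
[0.55075121 0.16775919 0.10287389] [-3.13900506 -0.15110816  2.27123617] [-0.19869884  1.26091735  0.20846284] 29.98157501220703
```

View pics/w3.png

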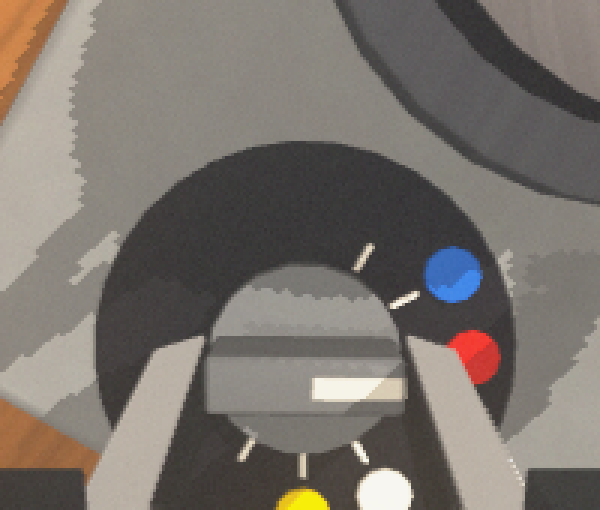

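The pointer line now points at red (472,357 in the crop). I'll release and rise.

Call:
{"fn": "move_arm", "kwargs": {
  "increments": [
    [0.7,0,0,0,0,0,0],
    [0.7,0,0,0,0,0,0],
    [0.7,0,0,0,0,0,0],
    [0.7,0.08,0,-0.5,0,0,0],
    [0.7,0.1,0,-0.7,0,0,0],
    [0.7,0.1,0,-0.7,0,0,0],
    [0.7,0.1,0,-0.7,0,0,0],
    [0.7,0.1,0,-0.7,0,0,0],
    [0.7,0.1,0,-0.7,0,-0.15,0]
  ]
}}

```text
time_s: 7.65
ee_pos: [0.5533, 0.1651, 0.3051]
eef_rot: [-3.139, 0.0, 2.267]
force: [1.0, 0.4, -1.2]
grip_width: 0.0658
grip_force: 0.0
```

```bash
python3 - <<'E'
from h import *
p=shot('top'); g=.64
W=lambda c,r,z:px2w(p,[r*g,c*g],z)[:2]
w=shot('wrist'); q=w2px(w,[.5504,.1686,.1]); print(q)
a,b=W(446,352,.029),W(388,298,.015); d=b-a; print('tail end',a,'pan mid',b,np.linalg.norm(d),'yaw',np.arctan2(d[1],d[0]))
u=d/np.linalg.norm(d); gp=b-.075*u; print('grip',gp, a+.08*u)
plan([*gp,.25],np.arctan2(u[1],u[0])+np.pi/2)
print(ctrl.get_obs()['qpos'])
# tray corners, wall tops
t=[W(c,r,.017) for c,r in [(529,264),(600,259),(622,371),(546,378)]]
print('tray',np.round(t,3).tolist())
E
```

```text
(np.float64(162.2998689043958), np.float64(248.39505790855634))
tail end [ 0.4320333  -0.14858824] pan mid [ 0.54574559 -0.0503961 ] 0.15024040588061147 yaw 0.7122874520676759
grip [ 0.48898042 -0.09941361] [ 0.49258281 -0.0963029 ]
rv [-1.000e-03  1.200e-02 -1.581e+00] shift [ 4.47 -3.22  1.21] q6 -0.47
rv [1.20e-02 1.00e-03 1.56e+00] shift [-4.47  3.22  1.21] q6 -0.47
noturn shift [-3.25 -4.44  1.2 ]
[ 0.23399839  0.30419981  1.27577338 -0.00399996  1.55160525 -0.46775458]
tray [[0.591, -0.327], [0.59, -0.465], [0.373, -0.469], [0.371, -0.328]]
```

Call:
{"fn": "move_arm", "kwargs": {
  "increments": [
    [0.5,-0.54,-0.74,0.1,0,0,0],
    [0.5,-0.54,-0.74,0.2,0,0,0],
    [0.5,-0.54,-0.74,0.2,0,0,0],
    [0.5,-0.54,-0.74,0.2,0,0,0],
    [0.5,-0.54,-0.74,0.2,0,0,0],
    [0.5,-0.54,-0.74,0.2,0,0,0],
    [0.5,0,0,0,0,0,0.142],
    [0.5,0,0,0,0,0,0.142],
    [0.5,0,0,0,0,0,0.142],
    [0.5,0,0,0,0,0,0.142],
    [0.5,0,0,0,0,0,0.142],
    [0.5,0,0,0,0,0,0.142],
    [0.5,0,0,0,0,0,0.142],
    [0.5,0,0,0,0,0,0.142],
    [0.5,0,0,0,0,0,0.142],
    [0.5,0,0,0,0,0,0.142],
    [0.5,0,0,0,0,0,0.142],
    [0.5,0,0,0,0,0,0]
  ]
}}

```text
time_s: 9.55
ee_pos: [0.4867, -0.0999, 0.2491]
eef_rot: [-3.14, 0.001, 0.707]
force: [-0.2, -0.4, -0.9]
grip_width: 0.047
grip_force: 0.0
```

```bash
python3 - <<'E'
from h import *
p=shot('wrist'); im=cv2.resize(p['color'],(800,600))
for d in ctrl.cut_out('scoop',p)[:3]: print(d['conf'],d['centre'],d['mask'].sum())
cv2.imwrite('pics/w4.png',im); print(ctrl.get_obs()['qpos'].round(2) if hasattr(ctrl.get_obs()['qpos'],'round') else ctrl.get_obs()['qpos'])
t=shot('top')
for d in ctrl.cut_out('knob_grip',t)[:1]: print('knob',d['centre'])
E
```

```text
0.91 [119.2, 248.0] 3495
0.86 [266.4, 236.1] 987
0.7 [126.3, 433.8] 1920
[-0.28  0.15  1.6  -0.    1.39  0.58]
knob [189.5, 171.8]
```

View pics/w4.png

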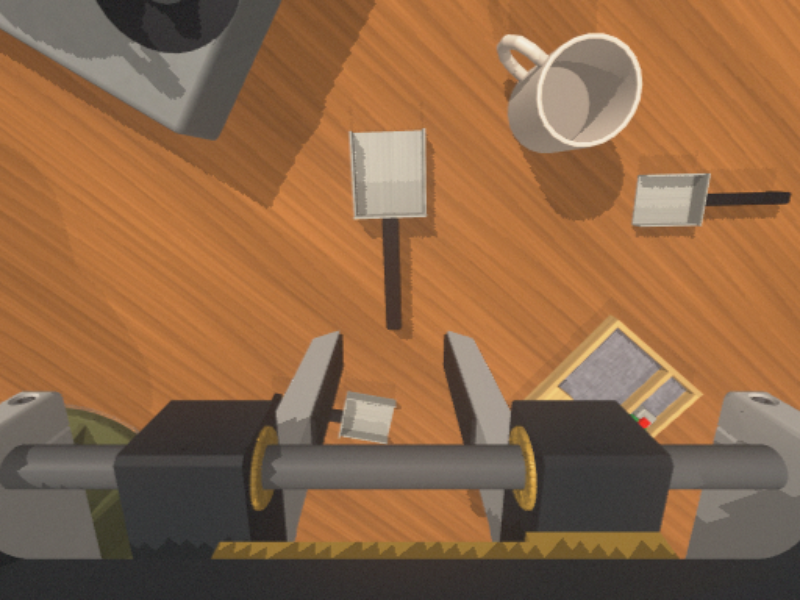

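The scoop is below the gripper. The handle runs from its pan joint at (390,219) to its end at (394,328), nearly in line with the tool x axis.

```bash
python3 - <<'E'
from h import *
p=shot('wrist'); g=.64
a=px2w(p,[219*g,390.5*g],.029); b=px2w(p,[328*g,394*g],.029); d=a-b; L=np.linalg.norm(d); u=d/L
print(a,b,L); yaw=np.arctan2(u[1],u[0]); gp=(b+.08*u+a-.035*u)/2; print('yaw',yaw,gp,np.arctan2(u[1],u[0]))
plan([gp[0],gp[1],.015],yaw+np.pi/2)
t=px2w(p,[320*g,614*g],.017); print('tray corner',t)
E
```

```text
[ 0.51510102 -0.07244197  0.029     ] [ 0.43329194 -0.14745435  0.029     ] 0.11099362121332959
yaw 0.7420848946180654 [ 0.49078036 -0.09474208  0.029     ] 0.7420848946180654
rv [2.000e-03 1.000e-03 3.111e+00] shift [-0.13  0.02  4.69] q6 0.58
rv [-0.001  0.001 -0.031] shift [ 0.13 -0.02  4.69] q6 0.58
noturn shift [ 0.13 -0.02  4.69]
tray corner [ 0.58781368 -0.31972738  0.017     ]
```

Call:
{"fn": "move_arm", "kwargs": {
  "increments": [
    [0.5,0.13,-0.02,0.3,0,0,-0.03],
    [0.5,0,0,0.6,0,0,0],
    [0.5,0,0,0.7,0,0,0],
    [0.5,0,0,0.7,0,0,0],
    [0.5,0,0,0.7,0,0,0],
    [0.5,0,0,0.7,0,0,0],
    [0.5,0,0,0.5,0,0,0],
    [0.5,0,0,0.3,0,0,0],
    [0.5,0,0,0.19,0,0,0],
    [0.5,0,0,0,0,0,0],
    [0.5,0,0,0,0,0,0],
    [0,0,0,0,0,0,0],
    [0,0,0,0,0,0,0],
    [0,0,0,0,0,0,0],
    [0,0,0,0,0,0,0],
    [0,0,0,0,0,0,0],
    [0,0,0,0,0,0,0]
  ],
  "force": 50
}}

```text
time_s: 11.5
ee_pos: [0.4909, -0.0951, 0.0153]
eef_rot: [-3.141, 0.001, 0.739]
force: [-2.4, 0.7, 4.5]
grip_width: 0.0151
grip_force: 50.0
```

Call:
{"fn": "move_arm", "kwargs": {
  "increments": [
    [0,0,0,-0.2,0,0,0],
    [0,0,0,-0.4,0,0,0],
    [0,0,0,-0.5,0,0,0],
    [0,0,0,-0.5,0,0,0],
    [0,0,0,-0.5,0,0,0],
    [0,0,0,0,0,0,0.12],
    [0,0,0,0,0,0,0.12],
    [0,0,0,0,0,0,0.12],
    [0,0,0,0,0,0,0.12],
    [0,0,0,0,0,0,0.12],
    [0,0,0,0,0,0,0.12],
    [0,-0.05,0.5,0,0,0,0],
    [0,-0.07,0.7,0,0,0,0],
    [0,-0.07,0.7,0,0,0,0],
    [0,-0.07,0.7,0,0,0,0],
    [0,-0.07,0.7,0,0,0,0],
    [0,-0.07,0.7,0,0,0,0],
    [0,-0.07,0.7,0,0,0,0],
    [0,-0.07,0.6,0,0,0,0],
    [0,0,0.3,0,0,0,0]
  ]
}}

```text
time_s: 13.5
ee_pos: [0.4686, -0.3775, 0.1206]
eef_rot: [3.141, 0.001, 0.017]
force: [-0.2, 0.6, -1.8]
grip_width: 0.0159
grip_force: 50.0
```

```bash
python3 - <<'E'
from h import *
print(ctrl.get_obs()['ee_pos'],ctrl.get_obs()['eef_rot'])
p=shot('wrist'); im=cv2.resize(p['color'],(800,600)); cv2.imwrite('pics/w5.png',im)
np.save('w5.npy',dict(K=p['K'],pose=p['pose']),allow_pickle=True)
E
```

```text
[ 0.46857646 -0.3775324   0.12057195] [3.14087419e+00 1.37456468e-03 1.71220215e-02]
```

View pics/w5.png

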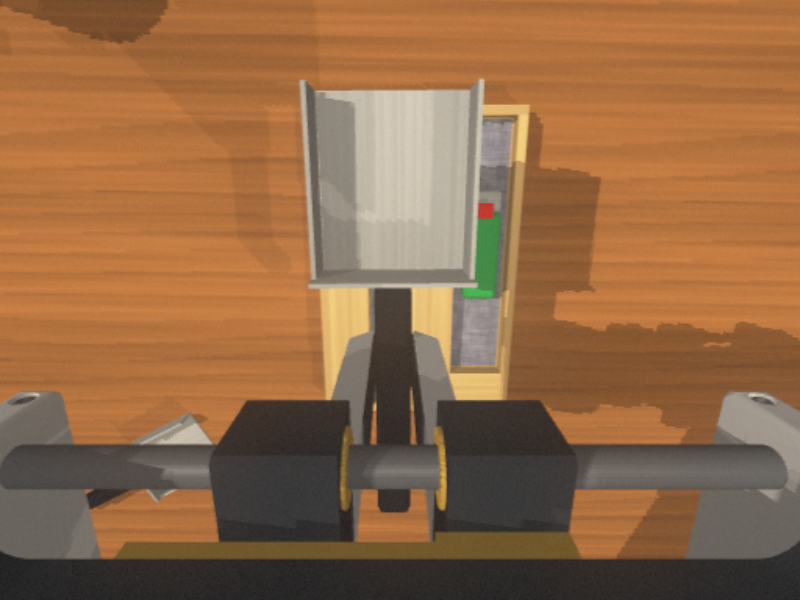

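The pan hangs squarely over the tray, with its rear wall from (311,285) to (475,285). The tray's corner is at (529,106), its right edge runs down to (507,400), and its left edge is at (322,292).

```bash
python3 - <<'E'
from h import *
p=np.load('w5.npy',allow_pickle=True).item(); g=.64
W=lambda c,r,z:px2w(p,[r*g,c*g],z)
T=toolpose(); Ti=np.linalg.inv(T)
zt=T[2,3]-.015
for c,r,h in [(311,285,.029),(475,285,.029),(302,81,.022),(484,80,.022)]: print('scoop in tool',(Ti@np.append(W(c,r,zt+h),1))[:3].round(4))
for n,c,r in [('TR',529,106),('R low',507,400),('L',322,292),('Llow',328,400)]: print(n,W(c,r,.017)[:2].round(4))
E
```

```text
scoop in tool [ 0.0356 -0.035  -0.0141]
scoop in tool [ 0.0356  0.0327 -0.014 ]
scoop in tool [ 0.1136 -0.0355 -0.0072]
scoop in tool [ 0.1139  0.0333 -0.0071]
TR [ 0.5913 -0.4609]
R low [ 0.3836 -0.4659]
L [ 0.4673 -0.3268]
Llow [ 0.3813 -0.3288]
```

Call:
{"fn": "move_arm", "kwargs": {
  "increments": [
    [0,-0.11,-0.06,0.1,0,0,0],
    [0,0,0,0.4,0,0,0],
    [0,0,0,0.4,0,0,0],
    [0,0,0,0.4,0,0,0],
    [0,0,0,0.2,0,0,0],
    [0,0,0,0,0,0,0]
  ]
}}

```text
time_s: 14.15
ee_pos: [0.4632, -0.3711, 0.0442]
eef_rot: [-3.14, 0.003, 0.02]
force: [-0.6, 0.5, -1.8]
grip_width: 0.0152
grip_force: 50.0
```

```bash
python3 - <<'E'
from h import *
plan([.463,-.3747,.021]); p=shot('wrist'); cv2.imwrite('pics/w6.png',cv2.resize(p['color'],(800,600)))
E
```

```text
noturn shift [-0.    0.07  0.46]
```

View pics/w6.png

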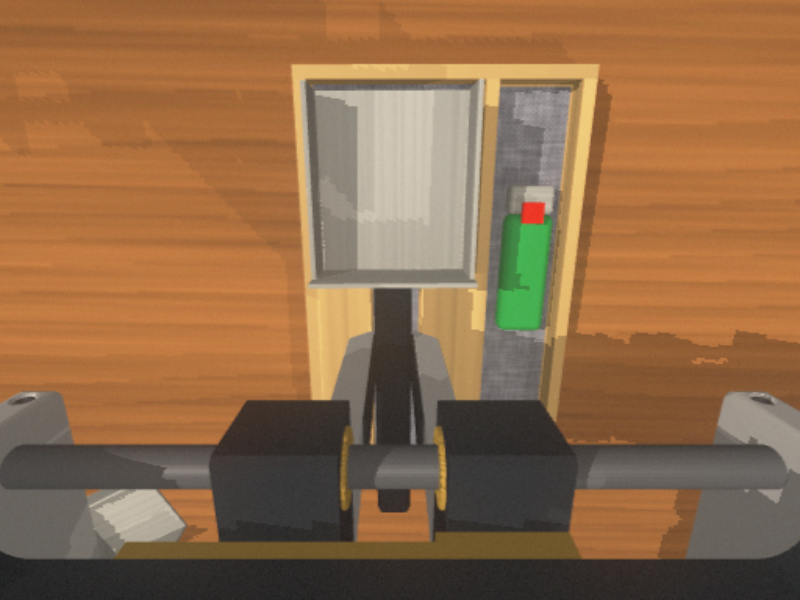

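The pan is over its bay and sits slightly left, with a sliver of channel visible to the right of the handle near (416,310). That matches the computed 3.5 mm correction. I'll correct and lower.

Call:
{"fn": "move_arm", "kwargs": {
  "increments": [
    [0,0,0.07,0,0,0,0],
    [0,0,0,0,0,0,0],
    [0,0,0,0.15,0,0,0],
    [0,0,0,0.15,0,0,0],
    [0,0,0,0.15,0,0,0],
    [0,0,0,0,0,0,0],
    [0,0,0,0,0,0,0]
  ]
}}

```text
time_s: 14.9
ee_pos: [0.4636, -0.3761, 0.0225]
eef_rot: [3.141, 0.002, 0.019]
force: [0.4, -0.1, -1.6]
grip_width: 0.0156
grip_force: 50.0
```

Call:
{"fn": "move_arm", "kwargs": {
  "increments": [
    [0,0,0,0.04,0,0,0],
    [0,0,0,0,0,0,0],
    [0.4,0,0,0,0,0,0],
    [0.4,0,0,0,0,0,0],
    [0.4,0,0,0,0,0,0],
    [0.4,0,0,-0.3,0,0,0],
    [0.4,0,0,-0.6,0,0,0],
    [0.4,0,0,-0.8,0,0,0],
    [0.4,0,0,-0.8,0,0,0],
    [0.4,0,0,-0.8,0,0,0],
    [0.4,0,0,0,0,0,0]
  ]
}}

```text
time_s: 16.0
ee_pos: [0.4653, -0.3774, 0.1931]
eef_rot: [3.134, -0.006, 0.019]
force: [-0.2, -0.6, 0.2]
grip_width: 0.038
grip_force: 0.0
```

```bash
python3 - <<'E'
from h import *
p=shot('wrist'); cv2.imwrite('pics/w7.png',cv2.resize(p['color'],(800,600)))
t=shot('top'); cv2.imwrite('pics/t7.png',t['color'][130:260,100:420].repeat(2,0).repeat(2,1))
E
```

```text
(no output)
```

View pics/w7.png

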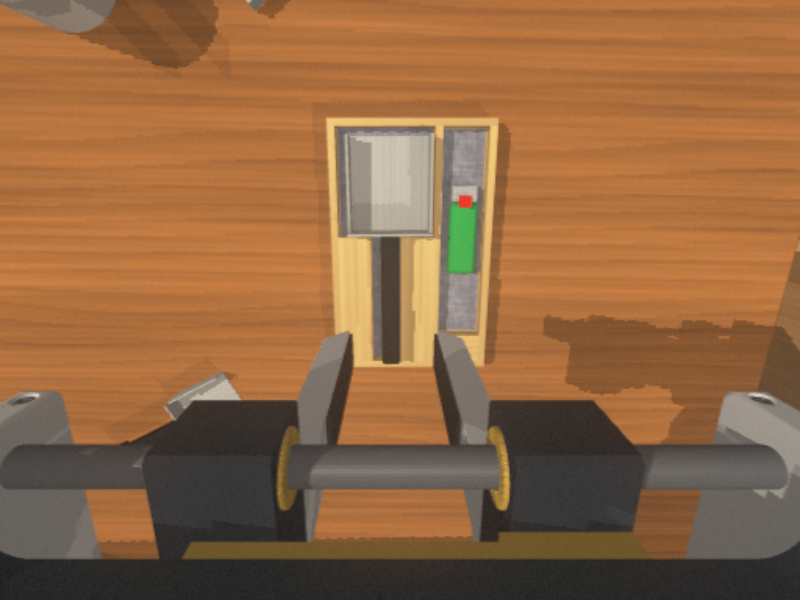

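View pics/t7.png

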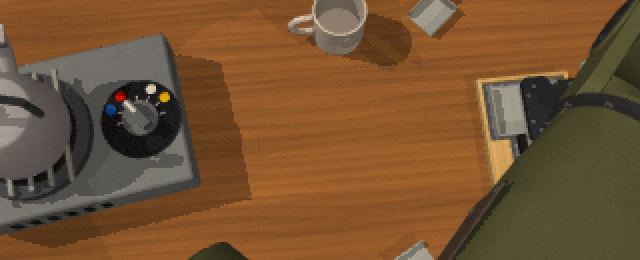

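The wrist view shows the scoop flat in its place: pan inside its bay (338–437) and handle in the channel (372–402). The lighter is untouched. The top crop shows the pointer at red, with the kettle and mug unmoved.

```bash
python3 -c "
from station import ctrl
print(ctrl.hand_in())"
```

```text
the job is handed in; nothing more can be done
None
```

I turned the knob pointer to the red marker, laid the scoop flat in its place in the tray, and handed the job in; `hand_in` gave no verdict, but the last pictures show both done and the kettle, mug and lighter where they were.

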